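# Take the blue-toggle breaker out of its delivery tray

### The job

Three white circuit breakers stand in the tight pockets of the green delivery tray. Lift the one with the blue toggle straight out of its pocket by its raised nose and set it down gently, standing upright, in the empty bay of the yellow job tray. Leave the other two breakers in their pockets.

Things in the scene. Friction and masses are not known exactly. Their poses are not given: they have to be found in the camera images.
- breaker_blue: Breaker to move: white, BLUE toggle and stripe on top; loose, 0.2 kg. Body 85 (x) x 36 (y) x 44 (z) mm; on its middle a nose 45 (x) x 36 (y), 44 to 76 mm above the underside, the only part to grip; toggle 10 x 28 on the nose up to 82, too low to grip. Origin: centre of underside, z up. In a pocket 42 deep, 2 mm play each side, floor 4 mm above the table; shoulders 2 mm above the tray's top.
- breaker_black: Breaker to leave alone: same shape, size and axes as breaker_blue, but BLACK toggle and stripe. Origin: centre of underside. All three stand in the green delivery tray (125 x 276 x 46 mm, fixed, parallel to them), whose three pockets lie in a row along the breakers' y, 90 mm apart; any pocket may hold any breaker.
- breaker_orange: Breaker to leave alone: same shape, size and axes as breaker_blue, but ORANGE toggle and stripe; in another pocket of the green tray. Origin: centre of underside.
- empty_bay (a point): Floor centre of the empty bay of the yellow job tray (126 x 195 x 25 mm, fixed). Bay 116 (x) x 90 (y) mm inside, floor 5 mm above the table, walls 5 thick, rims 20 mm above the floor; z up. The tray's other bay, centre 95 mm away in -y, holds a black terminal strip 88 x 46 x 42 mm.
There are look-alikes about, which are no part of the job. Leave any pink or purple look-alike of the breaker_blue alone.

How it is judged:
By the outcome, as a careful person would: the job done as asked, in the order asked, and still so for the second after the job is handed in, with the robot touching nothing.
It also fails if it takes over 35 s, if anything falls off the work surface, if the arm or the gripper's body presses on something with over 40 N, if the wrist force passes 120 N, or if a joint passes its speed limit or range.

### The arm

A 7-joint arm with a two-finger parallel gripper is mounted at the origin on the work surface. World frame = base frame: x ahead of the robot, y to its left, z up, the work surface at z = 0. Lengths are in m, angles in rad, forces in N, time in s.
With the tool pointing down it reaches from about 0.425 to 0.825 m from the base axis. Payload 3.6 kg.
Tool frame: the origin (TCP) lies where the fingers leave the gripper's body, on its centre line; the fingertips stand 73 mm ahead of it and the grasp point (between the pads) lies 54 mm ahead of it; z points along the fingers, y is the line along which they close (so a half turn about z gives the same grasp; the last joint's range is limited). The gripper opens to 85 mm and grips with 20 to 120 N. Pads are 22 mm wide; open, the fingers measure 114 mm over their backs; the gripper's body (76 mm by 85 mm) begins 54 mm behind the grasp point. The pads swing forward as they close: fully open they stand 13 mm farther back than shut.
Start: joints at [1.27, 0.615, -0.013, 1.423, 0.008, 1.103, -0.04], TCP at [0.176, -0.626, 0.304] pointing down, gripper open.
Joint ranges: [-3.12, 3.12], [-0.3, 2.06], [-1.34, 1.32], [0.26, 2.42], [-1.36, 4.5], [0.01, 1.98], [-2.84, 2.84]. Speed limits (rad/s): [2.79, 2.79, 3.14, 3.14, 3.14, 3.14, 3.14].

### API

Orientations are given as a unit quaternion [x, y, z, w].
In Python, from station import arm, snapshot, camera_info, ticket gives the robot as it stands. Calls block until the motion is done:
- arm.movep(position, orientation): joint-space move of the TCP to a pose.
- arm.line_to(position, velocity=0.15, ori=None): straight line of the TCP; ori=None keeps the orientation; velocity is the mean speed in m/s.
- arm.move_j(angles): joint-space move.
- arm.move_gripper(opening, effort=None): opening from 0.0 (shut) to 1.0 (fully open); effort is the grip in N (None keeps the last); returns when the fingers have stopped.
- arm.pause(seconds).
- arm.ik(position, orientation): joint angles nearest the present ones, or None.
- snapshot(name): name is "scene" or "top" or "wrist"; returns the picture (384x512x3 uint8, blue, green, red); there is no depth.
- camera_info(name): a dict with "fx", "fy", "cx", "cy" (pixels), "R" (3x3) and "t" (3): a world point X has camera coordinates R X + t; the wrist camera has in their place "T_tool_cam" (4x4, takes a point from camera to tool coordinates, whose origin is the TCP and whose axes are the flange's). Camera axes: x right, y down, z forward; pixel columns grow to the right and rows downward; lengths in m; the calibration is good to about 2 mm. The wrist camera is an equidistant fisheye: a pixel r from the principal point sees the ray r / f radians off the axis. A picture is of the moment at which its call begins: read the wrist's pose just before it. camera_info takes no time and is no camera call.
A pose or a line that the arm cannot do raises arm.MotionError and nothing moves.
- ticket.finish_job(): hands the job in; it is judged then, once.
Readings, each from a call of its own:
- arm.read_time(): time.
- arm.read_joint_positions(): joint angles.
- arm.read_dq(): joint speeds.
- arm.read_effort(): joint torques, N m.
- arm.read_tool_pos(): TCP position.
- arm.read_eef_rot(): TCP orientation.
- arm.read_ft_force(): force on the tool from outside, world axes, zero at the start.
- arm.read_wrist_torque(): the same for the moment, N m.
- arm.read_opening(): opening from 0.0 (shut) to 1.0 (fully open).
- arm.read_finger_force(): force on a finger pad.
Only numpy, scipy, OpenCV 4.12 (cv2) and the standard library are available. Lean on these libraries where they do the work, as an engineer would, in place of code of your own. Each camera call takes 0.05 s, during which the arm holds its last target. There are 200 camera calls.

## Working session

There is one attempt and no reset: what is moved stays moved. The work goes in short steps, each a Python script; the robot and the scene stay as the last script left them, time stands still between calls to the robot, and variables do not carry over. Pictures are saved under pics/ and viewed, at most 10 in all, crops included, and the job is handed in when it is done.

```bash
mkdir -p pics; ls
python3 - <<'E'
from station import arm, snapshot, camera_info
import cv2,numpy as np
for n in("scene","top"):
    im=snapshot(n);cv2.imwrite(f"pics/{n}0.png",im)
    c=camera_info(n);print(n,{k:np.round(v,4).tolist() for k,v in c.items()})
cv2.imwrite("pics/both.png",np.hstack([cv2.imread("pics/scene0.png"),cv2.imread("pics/top0.png")])[:, :])
c=camera_info("wrist");print({k:np.round(v,4).tolist() for k,v in c.items()})
print(arm.read_time(),arm.read_tool_pos(),arm.read_eef_rot(),arm.read_opening())
E
```

```text
pics
scene {'fx': 347.6079, 'fy': 347.6079, 'cx': 260.3618, 'cy': 191.0094, 'R': [[-0.5565, 0.8308, 0.0073], [0.6136, 0.417, -0.6705], [-0.5601, -0.3687, -0.7418]], 't': [0.2471, -0.3408, 1.3683]}
top {'fx': 434.2907, 'fy': 434.2907, 'cx': 257.061, 'cy': 186.1783, 'R': [[0.0211, -0.9998, 0.0064], [-0.974, -0.022, -0.2254], [0.2255, -0.0015, -0.9742]], 't': [0.0703, 0.5339, 1.0579]}
{'fx': 297.3186, 'fy': 297.3186, 'cx': 254.8762, 'cy': 193.1079, 'T_tool_cam': [[-0.0001, -0.9529, -0.3034, 0.078], [1.0, 0.0, -0.0003, 0.0002], [0.0003, -0.3034, 0.9529, -0.0691], [0.0, 0.0, 0.0, 1.0]]}
0.1 [ 0.17561073 -0.6252882   0.30284253] [ 9.90638118e-01  1.36509090e-01 -1.80796023e-04 -1.16393903e-03] 0.9967840665688908
```

View pics/top0.png

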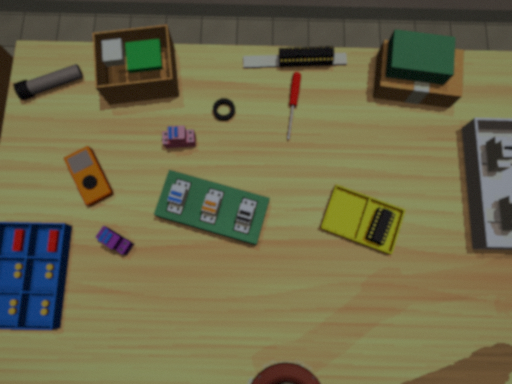

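View pics/scene0.png

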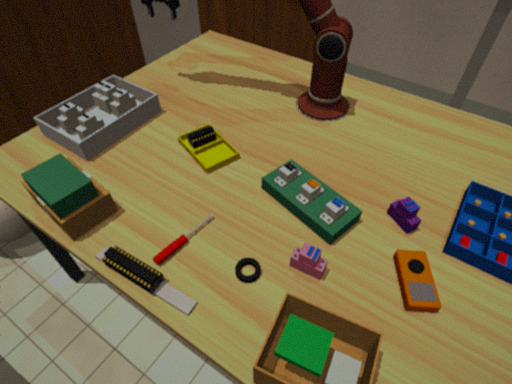

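The top view shows the green tray at about (212,207), with the blue breaker in its left pocket at (178,195). The yellow tray is at (362,219) with its left bay empty, near (345,211). The scene view agrees: blue toggle at (337,207), empty bay at about (217,155).

```bash
cat > h.py <<'E'
from station import arm, snapshot, camera_info, ticket
import cv2,numpy as np
from scipy.spatial.transform import Rotation as Ro
HSV={'green':((50,90,30),(85,255,200)),'yellow':((24,170,110),(34,255,255)),'blue':((100,110,60),(118,255,255))}
def mask(im,c): return cv2.inRange(cv2.cvtColor(im,cv2.COLOR_BGR2HSV),*HSV[c])
def blob(m,near):
    """filled outer contour of the blob nearest to a pixel"""
    cs=[c for c in cv2.findContours(m,cv2.RETR_EXTERNAL,cv2.CHAIN_APPROX_NONE)[0] if cv2.contourArea(c)>8]
    return min(cs,key=lambda c:-cv2.pointPolygonTest(c,tuple(map(float,near)),True))
def cen(c):
    m=cv2.moments(c); return np.array([m['m10'],m['m01']])/m['m00']
def pose(): return np.array(arm.read_tool_pos()),Ro.from_quat(arm.read_eef_rot())
def rays(n,px,tp=None):
    i=camera_info(n); p=(np.atleast_2d(px).astype(float)-[i['cx'],i['cy']])/[i['fx'],i['fy']]
    if n!='wrist':
        R=np.array(i['R']); d=np.c_[p,np.ones(len(p))]@R; o=-R.T@np.array(i['t'])
    else:
        r=np.linalg.norm(p,axis=1)+1e-12; T=np.array(i['T_tool_cam'])
        d=np.c_[p*(np.sin(r)/r)[:,None],np.cos(r)]
        M=tp[1].as_matrix(); d=d@T[:3,:3].T@M.T; o=tp[0]+M@T[:3,3]
    return o,d/np.linalg.norm(d,axis=1)[:,None]
def plane(n,px,z,tp=None):
    o,d=rays(n,px,tp); return o+d*((z-o[2])/d[:,2])[:,None]
def tri(*obs):
    A=0;b=0;P=[]
    for o,d in obs:
        d=d[0];m=np.eye(3)-np.outer(d,d);A=A+m;b=b+m@o
    x=np.linalg.solve(A,b); return x,[round(np.linalg.norm((np.eye(3)-np.outer(o_d[1][0],o_d[1][0]))@(x-o_d[0]))*1e3,1) for o_d in obs]
def rect(P):
    r=cv2.minAreaRect((P[:,:2]*1000).astype(np.float32)); b=cv2.boxPoints(r)
    e=[b[1]-b[0],b[2]-b[1]]; l=max(e,key=np.linalg.norm); a=np.arctan2(l[1],l[0])
    if np.sin(a)<0:a+=np.pi
    return np.array(r[0])/1e3,np.round(sorted(r[1]),1),a   # centre, sizes mm, direction of long side (+y-ish)
E
python3 - <<'E'
from h import *
T=cv2.imread("pics/top0.png");S=cv2.imread("pics/scene0.png")
g=blob(mask(T,'green'),(212,220))[:,0]; print('green',rect(plane('top',g,.046)))
y=blob(mask(T,'yellow'),(345,211))[:,0]; print('yellow',rect(plane('top',y,.025)))
bt,bs=cen(blob(mask(T,'blue'),(178,195))),cen(blob(mask(S,'blue'),(337,207)))
print(bt,bs,tri(rays('top',bt),rays('scene',bs)))
E
```

```text
green (array([0.47867859, 0.19836777]), array([123.4, 269.6]), np.float32(1.3133974))
yellow (array([ 0.46047412, -0.1970316 ]), array([122.8, 192.7]), np.float32(1.2285911))
[175.58333333 193.075     ] [337.84677419 201.46236559] (array([0.5035822 , 0.28490166, 0.08864544]), [np.float64(0.1), np.float64(0.1)])
```

```bash
cat >> h.py <<'E'
def down(a):
    y=np.array([np.cos(a),np.sin(a),0]);z=np.array([0,0,-1.]);return Ro.from_matrix(np.c_[np.cross(y,z),y,z]).as_quat()
def best(p,a):
    q0=np.array(arm.read_joint_positions());o=[]
    for k in(a,a+np.pi):
        j=arm.ik(list(p),down(k))
        if j is not None:o.append((np.abs(np.array(j)-q0).max(),k,j))
    print([(round(x[0],2),round(x[1],2),np.round(x[2],2).tolist()) for x in o]); return min(o,key=lambda x:x[0])[1]
def look(name):
    tp=pose();im=snapshot('wrist');cv2.imwrite(f'pics/{name}.png',im);np.savez(f'pics/{name}.npz',p=tp[0],q=tp[1].as_quat());return im
def load(name):
    d=np.load(f'pics/{name}.npz');return cv2.imread(f'pics/{name}.png'),(d['p'],Ro.from_quat(d['q']))
E
python3 - <<'E'
from h import *
def go(p,a): arm.movep(list(p),down(best(p,a)))
go((.44,-.16,.27),1.229);arm.pause(.2);look('y1')
go((.49,-.09,.27),1.229);arm.pause(.2);look('y2')
go((.50,.22,.27),1.313);arm.pause(.2);look('g1')
go((.5016,.2853,.25),1.313);arm.pause(.2);look('g2')
print(arm.read_time(),pose()[0])
cv2.imwrite('pics/m.png',cv2.resize(np.vstack([np.hstack([load(n)[0] for n in r]) for r in(('y1','y2'),('g1','g2'))]),(800,600)))
E
```

```text
[(np.float64(1.15), 1.23, [0.8, 0.46, -0.71, 1.96, 0.39, 0.86, 1.11]), (np.float64(1.56), 4.37, [0.29, 0.38, 0.02, 1.98, -0.01, 0.79, -1.6])]
[(np.float64(0.19), 1.23, [0.61, 0.5, -0.7, 1.89, 0.41, 0.9, 0.95]), (np.float64(2.79), 4.37, [0.03, 0.43, 0.16, 1.9, -0.09, 0.82, -1.68])]
[(np.float64(0.62), 1.31, [-0.01, 0.58, -0.7, 1.76, 0.44, 0.97, 0.43]), (np.float64(3.16), 4.45, [-0.53, 0.49, 0.11, 1.77, -0.07, 0.88, -2.21])]
[(np.float64(0.14), 1.31, [-0.14, 0.64, -0.67, 1.7, 0.47, 0.97, 0.32]), (np.float64(2.04), 4.45, [-1.17, 0.82, 1.13, 1.73, -0.81, 1.14, -1.61])]
5.0333 [0.50229349 0.28382477 0.25018591]
```

View pics/m.png

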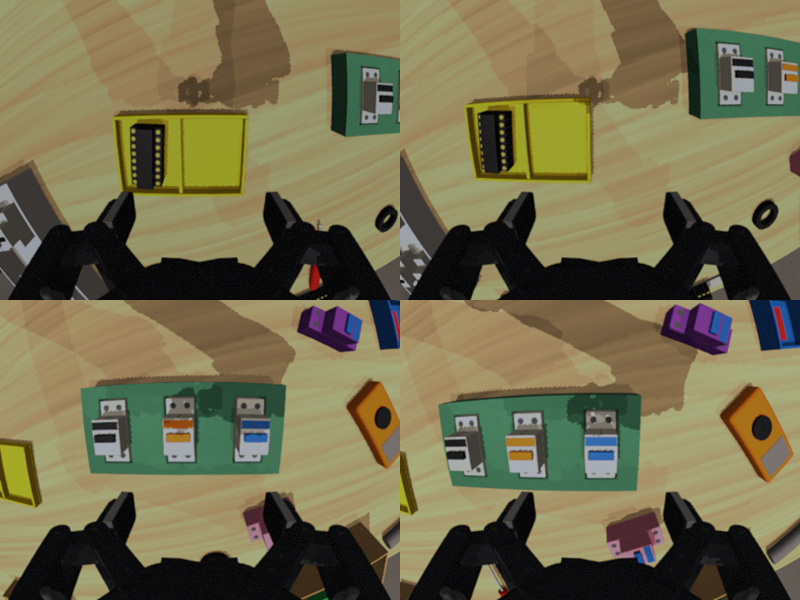

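The wrist views show the yellow tray with its empty right-hand bay, at about (215,153) in the y1 panel. The blue breaker is under the gripper and aligned with it; its stripe and toggle are at (600,453) and (600,470) in the g2 panel.

Run:
```python
from h import *
def quad(c):
    h=cv2.convexHull(c)
    for e in np.arange(2,30,.5):
        a=cv2.approxPolyDP(h,e,True)
        if len(a)<=4: break
    a=a[:,0].astype(float); return np.array(sorted(a,key=lambda p:np.arctan2(*(p-a.mean(0)))))
k=512/400
for col,z,vs,near in(('yellow',.025,('y1','y2'),((215*k,153*k),(160*k,140*k))),('green',.046,('g1','g2'),((145*k,165*k),(80*k,180*k)))):
    obs=[]
    HSV['green']=((60,80,20),(85,255,220)); HSV['yellow']=((25,150,30),(35,255,255))
    for v,n in zip(vs,near):
        im,tp=load(v);m=cv2.morphologyEx(mask(im,col),cv2.MORPH_CLOSE,np.ones((5,5)));c=blob(m,n);q=quad(c);obs.append((q,tp))
        print(v,cv2.contourArea(c),rect(plane('wrist',c[:,0],z,tp)),q.tolist())
    if len(obs[0][0])==len(obs[1][0])==4:
        for i in range(4):
            x,r=tri(*[rays('wrist',q[i],tp) for q,tp in obs]);print(np.round(x,4),r)
bl={}
for v,ns in(('g1',((254,126),(254,140))),('g2',((201,153),(200,170)))):
    im,tp=load(v);HSV['blue']=((100,120,40),(118,255,255))
    bl[v]=[(cen(blob(mask(im,'blue'),np.array(n)*k)),tp) for n in ns]
    for n in ns: c=blob(mask(im,'blue'),np.array(n)*k);print(v,cen(c),cv2.contourArea(c))
for i in 0,1: print('blue',tri(*[rays('wrist',*bl[v][i]) for v in bl]))
```

```text
y1 12794.5 (array([ 0.46050543, -0.19830202]), array([126.2, 192.6]), np.float32(1.2298717)) [[145.0, 149.0], [154.0, 243.0], [310.0, 250.0], [317.0, 148.0]]
y2 15945.5 (array([ 0.46150085, -0.19785358]), array([124.9, 194. ]), np.float32(1.2276626)) [[82.0, 134.0], [96.0, 229.0], [243.0, 233.0], [242.0, 129.0]]
[ 0.3718 -0.2658  0.0271] [np.float64(0.5), np.float64(0.5)]
[ 0.4877 -0.3169  0.011 ] [np.float64(2.8), np.float64(2.8)]
[ 0.5533 -0.1296  0.0217] [np.float64(0.4), np.float64(0.4)]
[ 0.4384 -0.0877  0.0185] [np.float64(1.5), np.float64(1.5)]
g1 28706.0 (array([0.48234235, 0.19770364]), array([123.3, 273.1]), np.float32(1.3114114)) [[104.0, 114.0], [116.0, 220.0], [355.0, 221.0], [364.0, 110.0]]
g2 25833.5 (array([0.48150262, 0.19848001]), array([125. , 272.7]), np.float32(1.3100181)) [[50.0, 134.0], [67.0, 235.0], [301.0, 242.0], [307.0, 123.0]]
[0.3887 0.0795 0.0419] [np.float64(0.2), np.float64(0.2)]
[0.5067 0.0479 0.0419] [np.float64(0.6), np.float64(0.6)]
[0.5772 0.3137 0.0435] [np.float64(0.3), np.float64(0.3)]
[0.4594 0.3457 0.0411] [np.float64(0.2), np.float64(0.2)]
g1 [327.12712895 158.98175182] 274.0
g1 [326.95306859 176.01624549] 277.0
g2 [256.6511254  198.98392283] 311.0
g2 [256.6511254  198.98392283] 311.0
blue (array([0.4906709 , 0.28474006, 0.10842287]), [np.float64(6.6), np.float64(6.6)])
blue (array([0.50587369, 0.28424809, 0.0828934 ]), [np.float64(0.0), np.float64(0.0)])
```

Run:
```python
from h import *
a=1.311;P=np.array([.505,.2845])
def f(): return np.round(arm.read_ft_force(),1),np.round(arm.read_wrist_torque(),2),np.round(pose()[0],4),round(arm.read_opening(),3),round(arm.read_finger_force(),1)
arm.line_to([*P,.20],.15,ori=down(a));print(f())
arm.line_to([*P,.125],.08);arm.pause(.2);print(f())
arm.move_gripper(0.0,50);arm.pause(.2);print(f())
arm.line_to([*P,.135],.03);print(f())
arm.line_to([*P,.18],.06);print(f())
arm.line_to([*P,.26],.15);arm.pause(.3);print(f())
im=look('h1');cv2.imwrite('pics/s1.png',np.hstack([im[:, 60:450],cv2.resize(snapshot('scene')[140:270,220:420],(410,384))]));print(arm.read_time())
```

```text
(array([ 0.7,  0. , -0.2]), array([0.01, 0.04, 0.06]), array([0.5052, 0.2844, 0.2002]), 1.002, 0.0)
(array([-0.4,  0.1,  0.4]), array([ 0.06, -0.05, -0.  ]), array([0.5052, 0.2846, 0.1255]), 1.003, 0.0)
(array([1.4, 0.9, 2.5]), array([ 0.08, -0.03, -0.02]), array([0.5052, 0.2848, 0.1252]), 0.412, 51.3)
(array([-1.5,  0.3, -2.4]), array([ 0.01, -0.02, -0.02]), array([0.5049, 0.2843, 0.135 ]), 0.416, 50.9)
(array([ 0.1,  0.4, -3.1]), array([-0.  ,  0.07,  0.03]), array([0.5048, 0.2842, 0.1797]), 0.413, 50.9)
(array([ 0.7, -0.3, -1.8]), array([ 0.01,  0.04, -0.04]), array([0.5048, 0.2843, 0.2591]), 0.408, 50.8)
9.9833
```

View pics/s1.png

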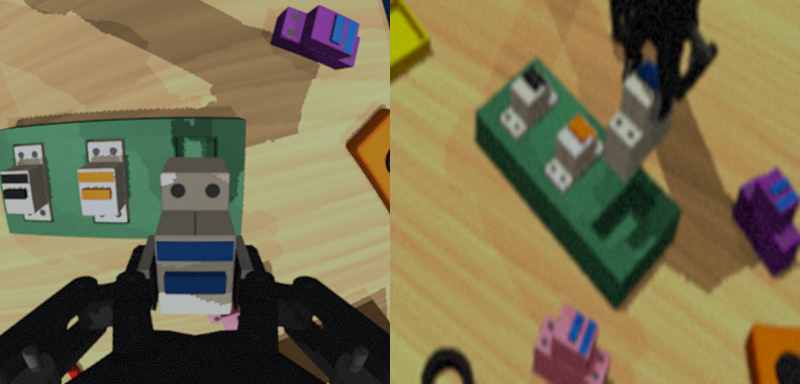

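The blue breaker hangs upright in the gripper. Its pocket is empty, and the black and orange breakers are still in theirs.

Run:
```python
from h import *
a=1.2287;B=np.array([.477,-.153])
def fz(): return np.mean([arm.read_ft_force()[2] for _ in range(5)])
arm.line_to([*B,.255],.2,ori=down(a));print(pose()[0],arm.read_time())
arm.line_to([*B,.155],.12);arm.line_to([*B,.133],.05);arm.pause(.3);f0=fz();print('f0',f0,pose()[0])
z=.133
while z>.1235:
    z-=.001;arm.line_to([*B,z],.015);arm.pause(.05);f=fz();print(round(z,4),round(f-f0,1),round(pose()[0][2],4))
    if f-f0>3.5:break
cv2.imwrite('pics/p.png',np.hstack([look('p1')[:,60:450],cv2.resize(snapshot('scene')[100:190,150:270],(410,384))]));print(arm.read_time())
```

```text
[ 0.47716097 -0.1519432   0.25510902] 12.325
f0 -2.2591915175362596 [ 0.47712904 -0.15305246  0.13321055]
0.132 0.3 0.132
0.131 -0.5 0.131
0.13 -0.8 0.13
0.129 -0.2 0.129
0.128 -0.3 0.128
0.127 -0.2 0.127
0.126 3.0 0.1262
0.125 10.1 0.1261
16.7
```

View pics/p.png

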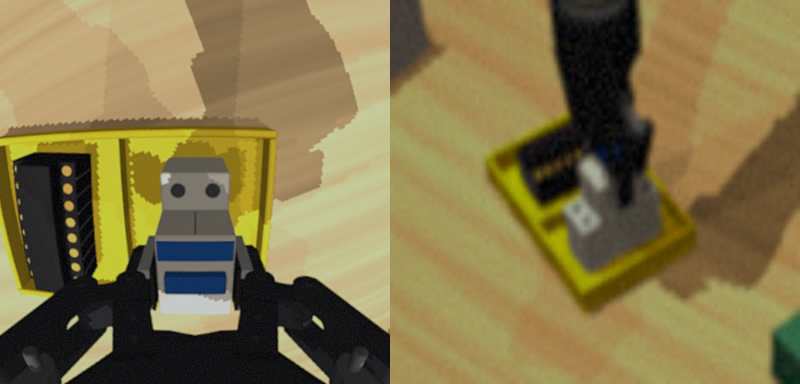

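The breaker touched down at the expected floor height. It stands inside the empty bay, clear of the walls and the terminal strip. Next I release it and retract.

Run:
```python
from h import *
B=[.477,-.153]
arm.line_to([*B,.1262],.02);arm.pause(.2)
arm.move_gripper(.7);arm.pause(.2);print(arm.read_ft_force(),arm.read_opening())
arm.line_to([*B,.16],.06);arm.line_to([*B,.27],.15);arm.pause(.4)
cv2.imwrite('pics/e.png',np.hstack([look('e1')[:,60:450],cv2.resize(snapshot('top')[140:270,130:430],(410,178)) .repeat(1,0) if 0 else cv2.copyMakeBorder(cv2.resize(snapshot('top')[140:270,130:430],(410,178)),0,206,0,0,cv2.BORDER_CONSTANT)]));print(arm.read_time())
```

```text
[-0.01712636 -0.06143134  0.3942524 ] 0.6966113887514782
19.8083
```

View pics/e.png

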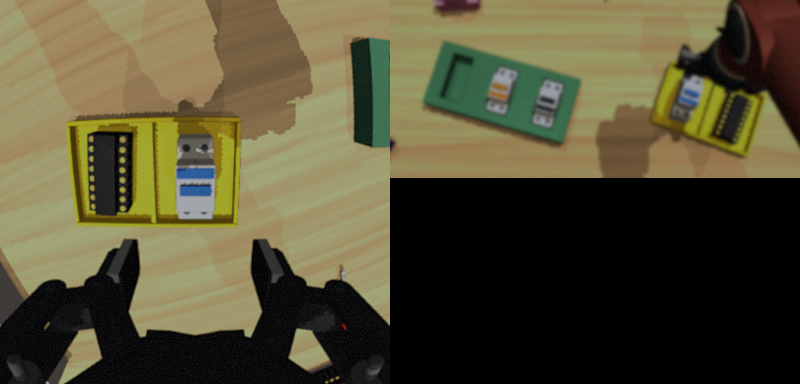

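The breaker stands upright and centred in the bay, at about (195,180). The other two are still in their pockets and the gripper is clear.

```bash
python3 -c "
from station import ticket;print(ticket.finish_job())"
```

```text
the job is handed in; nothing more can be done
None
```

The blue breaker now stands upright in the empty bay of the yellow tray, the other two breakers are still in their pockets, and the job was handed in at about 20 s of the 35 s allowed.

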